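# Push the vial carrier round the bend to the sampler's end stop

## Robot

A 6-joint arm with a two-finger parallel gripper is mounted at the origin on the work surface. World frame = base frame: x ahead of the robot, y to its left, z up, the work surface at z = 0. Lengths are in m, angles in rad, forces in N, time in s.
With the tool pointing down it reaches from about 0.375 to 0.9 m from the base axis. Payload 3.1 kg.
Tool frame: the origin (TCP) lies on the centre line of the jaws, within the pads' length; the fingertips stand robot.finger_overhang ahead of it and the grasp point (between the pads) lies 2 mm behind it (robot.finger_overhang is the distance from the TCP to the fingertips, in m); z points along the fingers, y is the direction in which the jaws open and shut (so a half turn about z gives the same grasp; the last joint's range is limited). The gripper opens to 87 mm and grips with 3 to 60 N. Pads are 19 mm wide; open, the fingers measure 117 mm over their backs; the gripper's body (75 mm by 190 mm) begins 51 mm behind the grasp point.
Start: joints at [-1.448, 0.527, 1.433, -0, 1.181, -0.178], TCP at [0.185, -0.597, 0.24] pointing down, gripper open.
Joint ranges: [-3.08, 3.08], [-0.75, 2.2], [0.22, 2.44], [-1.43, 4.57], [0, 2.65], [-2.85, 2.85]. Speed limits (rad/s): [2.79, 2.79, 3.14, 3.14, 3.14, 3.14].

## Interface

Orientations are given as a unit quaternion [x, y, z, w].
In Python, from rig import robot gives the robot as it stands. The module is installed in compiled form; this text tells all that it offers.
- The arm moves only by the tool step_arm, never from a script. Its arguments are lists of equal length, an entry for each row: "slide": the shift along the tool's x, y, z in mm, a list of three; "twist": the turn about the tool's z in degrees. A call has 1 to 20 rows; each row shifts and turns the commanded pose from where the row before left it, along the tool's axes as they then stand; what a row does not reach is not made up. A row lasts 1/12 s, in which the tool goes at most 41.7 mm and 7.16 degrees, less where a joint would pass 70% of its speed; a pose out of reach is approached as far as the arm can. A call is refused whole if a number of a shift passes 41.7 or a number of a turn 7.16, either way. A call with a gripper value outside its range is refused whole. "jaw" is the finger opening in mm, from 0 to 87, set as the call begins (left out, the last holds). The fingers move at their own pace and stop on an object; "force" is the grip in N (left out, the last holds). Time passes only in rows, so rows that do not move let the fingers close. It gives the time, the measured TCP pose, the force and the opening at its end, in the units of the state.
- robot.get_obs(): the state, without advancing time (a new reading comes with each control period).
- robot.camera(name): name is "side" or "top"; returns a dict with "color" (384x512x3 uint8, blue, green, red), "depth" (384x512 float32, m along the optical axis (not along the pixel's ray), 0 where there is no reading), "camera_matrix" (3x3 intrinsics, pixels), "origin" and "orientation" of the camera in the world. Camera axes: x right, y down, z forward; pixel columns grow to the right and rows downward; lengths in m; the calibration is good to about 2 mm. A picture is of the moment at which its call begins.
- robot.hand_in(): hands the job in, once; it reports no verdict.
The state is a dict: "time": time; "q": joint angles; "joint_velocities": joint speeds; "joint_torque": joint torques, N m; "position": TCP position; "tool_rot": TCP orientation; "ft_force": force on the tool from outside, world axes, zero at the start; "moment": the same for the moment, N m; "grip_width": finger opening in m.
Only numpy, scipy, OpenCV 4.12 (cv2) and the standard library are available. Lean on these libraries where they do the work, as an engineer would, in place of code of your own. Each camera call takes 0.05 s, during which the arm holds its last target.

## Task

Slide the two-vial carrier along its guide track, round the bend, until it is fully home on the rubber nose of the end stop; press it there firmly for about half a second, with roughly 12 N, then leave it touching the stop and let go. Keep it down in the track all the way, never force it (18 N against the rails or the stop is too much), and leave everything else on the bench alone.

Things in the scene. Friction and masses are not known exactly. Their poses are not given: they have to be found in the camera images.
- track: Fixed metal guide track, an open-topped channel with a 90 degree left bend. Origin: the bend's centre of curvature, at bench height, z up. The centre line runs along +x at y = -80 mm from x = -110 mm (open end) to x = 0, then round a quarter circle of radius 80 mm about the origin to x = 80, y = 0 mm, then along +y at x = 80 mm to the end stop.
- carrier_mid (a point): Centre, half-way up, of the grey carrier that starts in the track's x leg, 45 to 65 mm before the bend. From above: two round lobes 36 mm in diameter, centred 17 mm ahead of and behind this point on its x axis (70 mm long in all), and a waist 22 mm wide. Block 44 mm tall, standing 6 to 50 mm above the bench. 2 mm clearance to each rail. +x points along the track to the bend.
- stop: End stop across the end of the y leg: grey bracket 50 mm wide; its origin, at the foot of the face towards the carrier, is at track x = 80, y = 126 mm; axes as the track's. A screw with a rubber nose 18 mm in diameter sticks out of that face (-y), its axis 31 mm above the bench. The nose's face stands 13 to 53 mm out of the bracket, differently each time: find it by feel.
- spare_carrier: Empty carrier of the same shape, standing on the bench: leave alone.
- small_vial: Amber vial, 22 mm in diameter and 38 mm tall, standing inside the bend: leave alone. Origin under its centre.
- ferrule: Brass ring, 22 mm in diameter and 12 mm tall, lying just outside the bend: leave alone.
- beaker: Glass beaker 70 mm in diameter and 85 mm tall: leave alone.
- wrench: Small wrench, 140 mm long, lying: leave alone.
- carrier: The same carrier; origin at the centre of its underside, 22 mm below point carrier_mid, same axes. On each lobe stands a capped glass vial 18 mm in diameter, its cap's top 71 mm above the bench. Mass 0.26 to 0.44 kg. Hard plastic on steel, friction about 0.4: it jams in the bend if pushed across the track.
- bend_exit (a point): Point on the channel floor's centre line where the bend ends and the track's y leg begins (track x = 80, y = 0 mm), axes as the track's. The floor is 6 mm above the bench; the steel rails on both sides are 7 mm thick, 40 mm apart inside, their tops 24 mm above the bench.
- nose_line (a point): Fixed point on the line of the stop's screw, 31 mm above the bench at the bracket's face (not the nose itself). A weak sprung sensor pin (under 0.5 N) stands 3 mm out of the nose; it gives way first and is not the stop. The rubber nose then yields about 1 mm per 10 N.
Things that resemble listed ones, but are neither listed nor needed, are in the scene too. Leave any green or red look-alike of the carrier alone.

How it is judged:
On the way, in this order (a step that is already met when the one before it is completed fails the run):
1. the carrier has come round the bend into the track's y leg (y of carrier_mid in the frame of track above 0.024 m and x of carrier_mid in the frame of track between 0.074 and 0.086 m), for 0.05 s.
2. the carrier is pressed firmly home on the stop (more than 8 N for 0.2 s) (all of step 1 and contact force between carrier and stop above 8 N), for 0.2 s.
At the end, for the whole second after the job is handed in: The carrier stands level and at rest on the channel floor in the track's y leg (centre within 6 mm of the centre line, long axis within 0.12 rad of the leg), still touching the end stop: at least its sensor pin, so within 3 mm of the nose (all of step 1 and contact force between carrier and stop above 0.05 N and angle between the x axis of carrier_mid and the y axis of track, either way round below 0.12 rad and angle between carrier_mid's own z axis and vertical below 0.06 rad and z of carrier_mid in the frame of track below 0.032 m and linear speed of carrier below 0.01 m/s).
It fails at once if the carrier is forced against the track (over 18 N) (contact force between carrier and track above 18 N).
It fails at once if the carrier is rammed into the end stop (over 18 N) (contact force between carrier and stop above 18 N).
It fails at once if the carrier is lifted or tipped out of the track (z of carrier_mid in the frame of track above 0.04 m or angle between carrier_mid's own z axis and vertical above 0.25 rad).
It fails at once if a bystander is moved by more than 20 mm (distance of any of spare_carrier, small_vial, beaker, wrench, ferrule from where it was at the start of the episode above 0.02 m).
It also fails if it takes over 72 s, if anything falls off the work surface, if the arm or the gripper's body presses on something with over 40 N, if the wrist force passes 120 N, or if a joint passes its speed limit or range.

## Working session

There is one attempt and no reset: what is moved stays moved. The work goes in short steps, Python scripts to look and compute and a tool call to move; the robot and the scene stay as the last step left them, time stands still between calls to the robot, and variables do not carry over. Pictures are saved under pics/ and viewed, and the job is handed in when it is done.

Besides the shell and the picture viewer there is one more tool, called after "Call:" by a JSON object that holds its "name" and its "arguments", one argument or row to a line. step_arm: Moves the arm, as the interface text tells. Its arguments: {"type":"object","properties":{"slide":{"type":"array","items":{"type":"array","items":{"type":"number"}}},"twist":{"type":"array","items":{"type":"number"}},"jaw":{"type":"number"},"force":{"type":"number"}},"required":["slide","twist"]}

```bash
mkdir -p pics; cat > h.py <<'E'
import numpy as np, cv2
from scipy.spatial.transform import Rotation as R
def rot(o):
    o=np.array(o); return o if o.shape==(3,3) else R.from_quat(o).as_matrix()
def ray(c,u,v,z):
    K=np.array(c['camera_matrix']); d=rot(c['orientation'])@np.linalg.solve(K,[u,v,1]); o=np.array(c['origin'])
    return o+d*(z-o[2])/d[2]
def cloud(c):
    K=np.array(c['camera_matrix']);D=c['depth'];v,u=np.mgrid[:D.shape[0],:D.shape[1]]
    p=np.stack([u,v,np.ones_like(u)],-1)@np.linalg.inv(K).T*D[...,None]
    return p@rot(c['orientation']).T+np.array(c['origin'])
E
python3 - <<'E'
from h import *; from rig import robot
import pickle
print(robot.finger_overhang); o=robot.get_obs(); print(o)
cs={n:robot.camera(n) for n in('side','top')}
pickle.dump(cs,open('c0.pkl','wb'))
for n,c in cs.items():
    print(n,c['origin'],c['orientation'],c['camera_matrix']); cv2.imwrite(f'pics/{n}0.png',c['color'])
E
```

```text
0.017
{'time': 0.0, 'q': array([-1.44851042e+00,  5.28457820e-01,  1.43392205e+00, -4.94060215e-06,
        1.18138041e+00, -1.78528601e-01]), 'joint_velocities': array([ 1.99785703e-04, -1.69471483e-03, -8.18493448e-05,  2.79303793e-04,
        1.31736460e-03, -4.79120074e-04]), 'joint_torque': array([-5.16946620e-04, -4.40038097e+01, -1.76590472e+01,  6.30117743e-02,
        5.82283689e-02, -1.74608685e-04]), 'position': array([ 0.18510899, -0.59622213,  0.23857044]), 'tool_rot': array([ 9.88709415e-01,  1.49841641e-01,  2.81907658e-05, -1.08344622e-03]), 'ft_force': array([ 0.09185661, -0.39797474, -0.3902843 ]), 'moment': array([-0.0390033 ,  0.00717804,  0.0066456 ]), 'grip_width': 0.0871817156011415}
side [0.19098656 0.90669049 0.88831976] [-0.17966818  0.89220465 -0.40529038  0.08619697] [[467.48478978   0.         250.84970195]
 [  0.         467.48478978 195.50210069]
 [  0.           0.           1.        ]]
top [ 0.37975029 -0.01192705  1.05985894] [-0.69819305  0.70907817 -0.06047806  0.07795519] [[375.90627341   0.         249.92680842]
 [  0.         375.90627341 192.96020853]
 [  0.           0.           1.        ]]
```

View pics/top0.png

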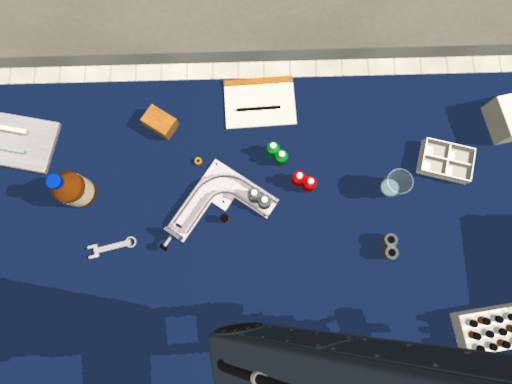

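View pics/side0.png

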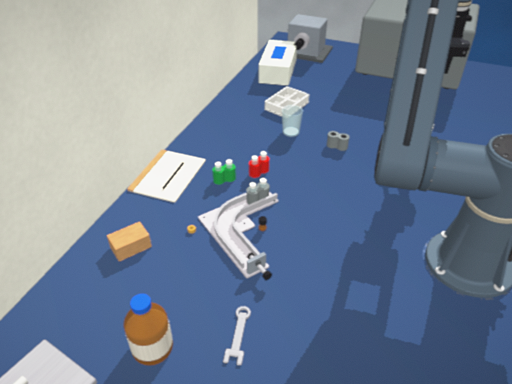

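Look-alikes of the carrier in the top view are the grey one in the track at (258,197), the green one at (278,152), the red one at (304,181) and the empty spare at (391,246). By the description it's the grey one in the track. I'll check that in a close crop.

```bash
python3 - <<'E'
from h import *; import pickle
cs=pickle.load(open('c0.pkl','rb'))
t=cs['top']['color'][140:260,150:300]; s=cs['side']['color'][170:290,180:290]
t=cv2.resize(t,None,fx=5,fy=5,interpolation=cv2.INTER_CUBIC); cv2.imwrite('pics/topz.png',t)
s=cv2.resize(s,None,fx=5,fy=5,interpolation=cv2.INTER_CUBIC); cv2.imwrite('pics/sidez.png',s)
E
```

```text
(no output)
```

View pics/topz.png

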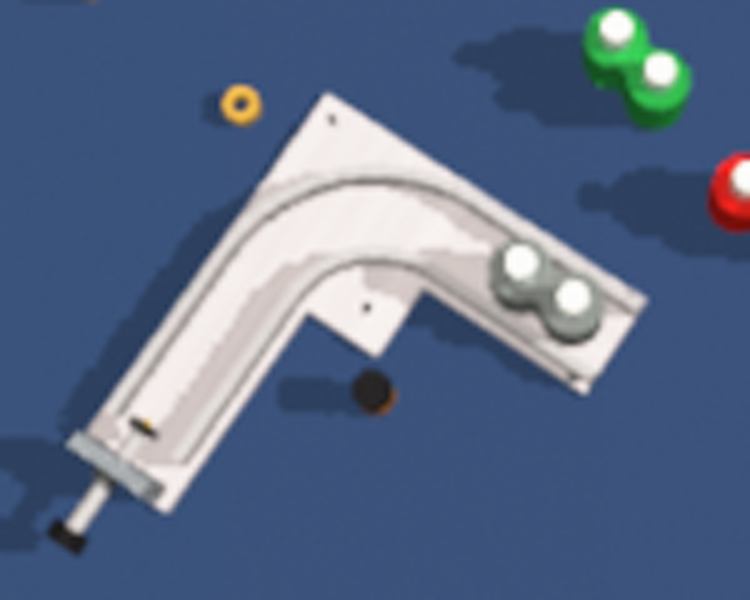

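View pics/sidez.png

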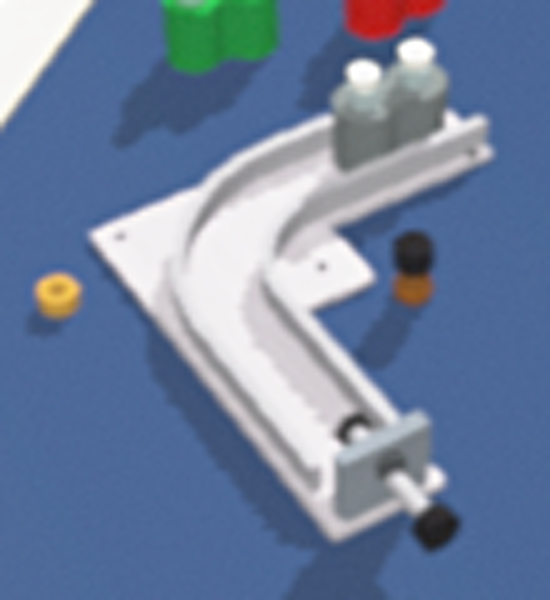

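The crop shows the grey carrier with its two white-capped vials, at crop px (520,262) and (573,297). The nose is at about (143,427), and the bracket runs from (75,440) to (158,495). Next I'll measure the track.

```bash
python3 - <<'E'
from h import *; import pickle
cs=pickle.load(open('c0.pkl','rb')); c=cs['top']
P=cloud(c); print('depth z bench',np.median(P[250:280,200:240,2]))
# rail pixels via depth, top view
for n,c in cs.items():
    P=cloud(c); Z=P[...,2]
    sl=(slice(140,260),slice(150,300)) if n=='top' else (slice(170,290),slice(180,290))
    z=Z[sl]; im=cv2.applyColorMap(np.clip(z*1000*3.5,0,255).astype(np.uint8),cv2.COLORMAP_JET)
    cv2.imwrite(f'pics/z{n}.png',cv2.resize(im,None,fx=5,fy=5,interpolation=cv2.INTER_NEAREST))
c=cs['top'];hsv=cv2.cvtColor(c['color'],cv2.COLOR_BGR2HSV)
# caps in both views
for n,c in cs.items():
    r=(244,188,280,218) if n=='top' else (240,170,280,200)
    g=c['color'][r[1]:r[3],r[0]:r[2]].min(2)
    m=(g>205).astype(np.uint8); k,l,s,ce=cv2.connectedComponentsWithStats(m)
    for i in range(1,k):
        if s[i,4]>8:
            u,v=ce[i]+np.array(r[:2]); print(n,(u,v),s[i],ray(c,u,v,.071)*1000, cloud(c)[int(round(v)),int(round(u))]*1000)
E
```

```text
depth z bench 0.0009746658029606836
side (np.float64(262.7142857142857), np.float64(180.07142857142858)) [20  8  7  5 28] [558.76552724 -27.34248393  71.        ] [558.02780498 -27.61941133  71.27520673]
side (np.float64(252.35714285714286), np.float64(184.35714285714286)) [10 12  6  6 28] [578.04743168   0.69538876  71.        ] [578.85045143   1.28243948  72.46499907]
side (np.float64(242.54545454545453), np.float64(194.72727272727272)) [ 0 23  6  4 11] [585.4293244   50.60736103  71.        ] [603.84155242   7.65201135  29.43491256]
side (np.float64(270.36), np.float64(195.24)) [26 23 10  6 25] [516.11141517  24.22701942  71.        ] [534.8715578  -23.72253853  27.11977818]
top (np.float64(245.5), np.float64(189.0)) [ 0  0  4  3 12] [587.48232003  23.12442284  71.        ] [600.94704924  23.96817886   6.77905952]
top (np.float64(253.74285714285713), np.float64(191.82857142857142)) [ 7  1  7  7 35] [579.32062454   1.07416966  71.        ] [5.78923220e+02 3.96404517e-01 7.05810705e+01]
top (np.float64(267.2972972972973), np.float64(193.67567567567568)) [14  0 20 13 37] [573.61461559 -35.1537153   71.        ] [582.09431623 -35.42479701  23.09088513]
top (np.float64(264.3030303030303), np.float64(198.9090909090909)) [18  8  6  7 33] [559.51263092 -26.85023721  71.        ] [558.9523036  -26.01052341  72.80567388]
top (np.float64(268.69444444444446), np.float64(208.70833333333334)) [15 15 17 12 72] [532.84898495 -37.97123796  71.        ] [541.48176075 -40.42604708   9.77440087]
```

View pics/ztop.png

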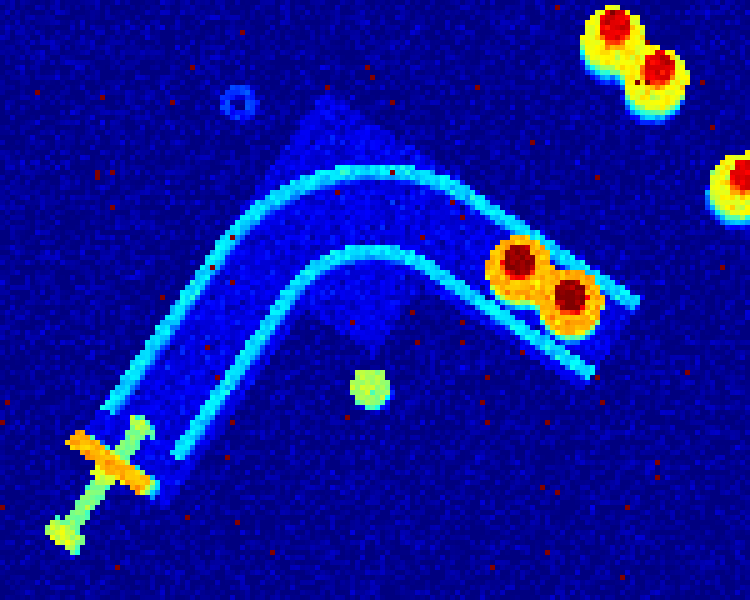

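```bash
python3 - <<'E'
from h import *; import pickle
cs=pickle.load(open('c0.pkl','rb')); c=cs['top']; P=cloud(c)
Z=P[...,2]
def fit(poly):  # polygon in zoom px
    m=np.zeros((384,512),np.uint8); cv2.fillPoly(m,[(np.array(poly)/5+[150,140]-.4).round().astype(int)],1)
    q=P[(m>0)&(Z>.017)&(Z<.030)]
    vx,vy,x,y=cv2.fitLine(q[:,:2].astype(np.float32)*1000,cv2.DIST_HUBER,0,.5,.01).ravel()
    a=np.degrees(np.arctan2(vy,vx))%180; print(len(q),round(float(a),2),x,y,np.median(q[:,2])); return a,np.array([x,y])
xo=fit([(440,165),(460,165),(650,285),(650,315),(590,290),(460,215)])
xi=fit([(440,250),(600,360),(600,390),(430,285)])
yo=fit([(235,225),(255,245),(120,420),(90,410)])
yi=fit([(310,265),(320,300),(185,470),(165,450)])
ax=(xo[0]+xi[0])/2; ay=(yo[0]+yi[0])/2; yaw=(ax+ay-90)/2
print(ax,ay,yaw)
th=np.radians(yaw); X=np.array([np.cos(th),np.sin(th)]); Y=np.array([-X[1],X[0]])
print('rail gap',Y@(xo[1]-xi[1]),X@(yo[1]-yi[1]))
yc=Y@(xo[1]+xi[1])/2; xc=X@(yo[1]+yi[1])/2
O=X*(xc-80)+Y*(yc+80); print('O',O,'yaw',yaw)
T=lambda p:(np.array([X@(p-O),Y@(p-O)]))
caps=[np.array(p) for p in [(578.5,.9),(559,-27)]]
print('caps',T(caps[0]),T(caps[1]))
q=P[200:260,150:190].reshape(-1,3); q=q[(q[:,2]>.041)&(q[:,2]<.09)]; b=np.array([T(p[:2]*1000) for p in q]); print('bracket',np.percentile(b,[2,50,98],axis=0), q[:,2].max())
q=P[220:235,172:182].reshape(-1,3); q=q[(q[:,2]>.028)&(q[:,2]<.045)]; b=np.array([T(p[:2]*1000) for p in q]); print('nose',np.percentile(b,[2,50,98],axis=0))
q=P[210:225,218:230].reshape(-1,3); q=q[(q[:,2]>.028)&(q[:,2]<.045)]; b=np.array([T(p[:2]*1000) for p in q]); print('vial',b.mean(0))
np.savez('trk.npz',O=O,yaw=yaw)
for n,t in dict(start=(-55,-80),exit=(80,0),stop=(80,126),O=(0,0)).items(): print(n,O+X*t[0]+Y*t[1])
E
```

```text
116 55.71 599.58264 -9.502083 0.024697989364444783
116 55.81 553.5144 5.751863 0.024725398799000486
128 144.56 557.55426 198.2424 0.024571629725962607
119 144.42 530.9373 159.1758 0.02466142248841985
55.760178 144.4877 55.12394
rail gap -46.516216 47.26954
O [539.3238   84.62521] yaw 55.12394
caps [-46.28632217 -80.01414527] [-80.3253892  -79.96983106]
bracket [[ 56.6457763  107.90809491]
 [ 79.53260542 132.71536741]
 [103.10152235 181.09572723]] 0.05482590040796809
nose [[ 70.71214382 102.8479342 ]
 [ 79.93601416 113.81304801]
 [ 86.04816211 126.58431552]]
vial [-12.51842763  19.2666413 ]
start [573.5059     -6.2405357]
exit [585.06805 150.25648]
stop [481.6988  222.30368]
O [539.3238   84.62521]
```

```bash
cat >> h.py <<'E'
_t=np.load('trk.npz'); O=_t['O']; YAW=float(_t['yaw'])
def w2t(p):
    th=np.radians(YAW);X=np.array([np.cos(th),np.sin(th)]);Y=np.array([-X[1],X[0]]);d=np.array(p)-O;return np.array([X@d,Y@d])
def t2w(p):
    th=np.radians(YAW);X=np.array([np.cos(th),np.sin(th)]);Y=np.array([-X[1],X[0]]);return O+X*p[0]+Y*p[1]
def stat(robot):
    o=robot.get_obs();M=R.from_quat(o['tool_rot']).as_matrix();ang=np.degrees(np.arctan2(M[1,0],M[0,0]))
    p=o['position']*1000;f=o['ft_force'];th=np.radians(YAW)
    ft=[f[0]*np.cos(th)+f[1]*np.sin(th),-f[0]*np.sin(th)+f[1]*np.cos(th),f[2]]
    print('t',round(o['time'],2),'trk',w2t(p[:2]).round(2),'z',p[2].round(2),'ang_trk',round(ang-YAW,2),'tilt',np.degrees(np.arccos(-M[2,2])).round(2),'Ftrk',np.round(ft,2),'M',np.round(o['moment'],2),'grip',o['grip_width'])
    return o,M
def togo(robot,trk,z,ang):
    o,M=stat(robot);p=o['position']*1000;t=t2w(trk);d=np.array([t[0],t[1],z])-p
    a=np.degrees(np.arctan2(M[1,0],M[0,0]))
    print('togo tool',(M.T@d).round(2),'twist',round(-(ang+YAW-a),2))
E
python3 - <<'E'
from h import *; from rig import robot
print('mid world',t2w((-63.3,-80)));togo(robot,(-63.3,-80),130,0)
E
```

```text
mid world [568.75992125 -13.04977942]
t 0.1 trk [-761.17  -98.76] z 238.67 ang_trk -37.89 tilt 0.11 Ftrk [-0.56 -0.28 -0.  ] M [ 0.01 -0.04  0.02] grip 0.08692808033035897
togo tool [ 539.18 -443.2   109.71] twist -37.89
```

Call:
{"name": "step_arm", "arguments": {
  "slide": [
    [29.95, -24.6, 4],
    [29.95, -24.6, 4],
    [29.95, -24.6, 4],
    [29.95, -24.6, 4],
    [29.95, -24.6, 4],
    [29.95, -24.6, 4],
    [29.95, -24.6, 4],
    [29.95, -24.6, 4],
    [29.95, -24.6, 4],
    [29.95, -24.6, 4],
    [29.95, -24.6, 4],
    [29.95, -24.6, 4],
    [29.95, -24.6, 4],
    [29.95, -24.6, 4],
    [29.95, -24.6, 4],
    [29.95, -24.6, 4],
    [29.95, -24.6, 4],
    [29.95, -24.6, 4]
  ],
  "twist": [0, 0, 0, 0, 0, 0, 0, 0, 0, 0, 0, 0, 0, 0, 0, 0, 0, 0],
  "jaw": 52,
  "force": 8
}}

```text
time: 1.6
position: [0.5694, -0.0123, 0.167]
tool_rot: [0.989, 0.15, -0.0, -0.0]
ft_force: [0.9, -0.4, 0.3]
grip_width: 0.0516
```

Call:
{"name": "step_arm", "arguments": {
  "slide": [
    [0, 0, 0],
    [0, 0, 0],
    [0, 0, 0],
    [0, 0, 0],
    [0, 0, 0],
    [0, 0, 0],
    [0, 0, 0],
    [0, 0, 0]
  ],
  "twist": [-6.3, -6.3, -6.3, -6.3, -6.3, -6.3, 0, 0]
}}

```text
time: 2.27
position: [0.5687, -0.0142, 0.1672]
tool_rot: [0.888, 0.461, -0.0, -0.0]
ft_force: [0.2, -1.0, -0.1]
grip_width: 0.0517
```

```bash
python3 - <<'E'
from h import *; from rig import robot
togo(robot,(-63.3,-80),44,0)
E
```

```text
t 2.27 trk [-64.3  -80.57] z 167.25 ang_trk -0.25 tilt 0.04 Ftrk [-0.68 -0.73 -0.07] M [-0.   -0.05  0.06] grip 0.05165028122001379
togo tool [  1.02  -0.49 123.25] twist -0.25
```

Call:
{"name": "step_arm", "arguments": {
  "slide": [
    [1, -0.5, 10],
    [0, 0, 13],
    [0, 0, 13],
    [0, 0, 13],
    [0, 0, 13],
    [0, 0, 10],
    [0, 0, 6],
    [0, 0, 2],
    [0, 0, 0]
  ],
  "twist": [-0.25, 0, 0, 0, 0, 0, 0, 0, 0]
}}

```text
time: 3.02
position: [0.5688, -0.0131, 0.0869]
tool_rot: [0.886, 0.464, -0.0, -0.0]
ft_force: [-0.2, 0.5, 0.6]
grip_width: 0.0523
```

```bash
python3 - <<'E'
from h import *; from rig import robot
c=robot.camera('side'); cv2.imwrite('pics/s1.png',cv2.resize(c['color'][130:290,180:320],None,fx=4,fy=4,interpolation=cv2.INTER_CUBIC))
togo(robot,(-63.3,-80),44,0)
E
```

```text
t 3.07 trk [-63.16 -80.45] z 87.5 ang_trk 0.14 tilt 0.0 Ftrk [-0.64 -0.02  0.19] M [-0.07 -0.03  0.03] grip 0.05187302130078397
togo tool [-0.15 -0.45 43.5 ] twist 0.14
```

View pics/s1.png

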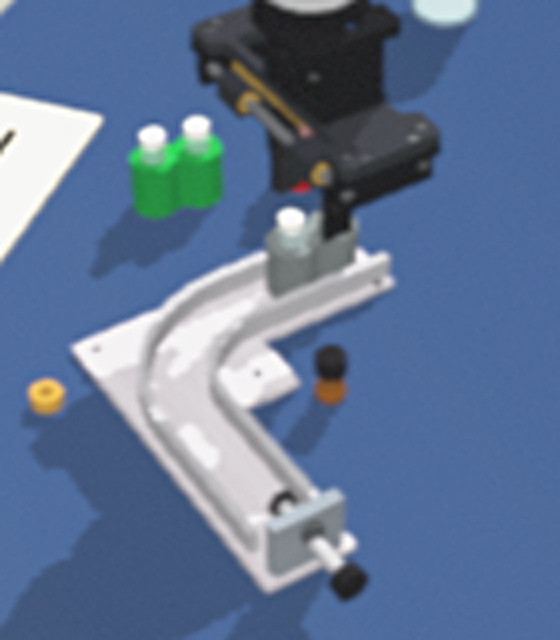

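The near finger, at crop px (337,215), stands beside the waist with the front vial ahead of it. I'll descend, then close.

Call:
{"name": "step_arm", "arguments": {
  "slide": [
    [0, 0, 7],
    [0, 0, 9],
    [0, 0, 9],
    [0, 0, 9],
    [0, 0, 6],
    [0, 0, 3],
    [0, 0, 0],
    [0, 0, 0]
  ],
  "twist": [0, 0, 0, 0, 0, 0, 0, 0]
}}

```text
time: 3.73
position: [0.569, -0.0131, 0.0442]
tool_rot: [0.886, 0.464, -0.0, -0.0]
ft_force: [-0.2, 0.3, -0.8]
grip_width: 0.052
```

```bash
python3 - <<'E'
from h import *; from rig import robot
togo(robot,(-63.3,-80),44,0)
E
```

```text
t 3.73 trk [-63.24 -80.25] z 44.23 ang_trk 0.16 tilt 0.03 Ftrk [ 0.13  0.38 -0.77] M [ 0.03 -0.06  0.02] grip 0.05201950776975395
togo tool [-0.06 -0.25  0.23] twist 0.16
```

Call:
{"name": "step_arm", "arguments": {
  "slide": [
    [0, 0, 0],
    [0, 0, 0],
    [0, 0, 0],
    [0, 0, 0],
    [0, 0, 0],
    [0, 0, 0]
  ],
  "twist": [0, 0, 0, 0, 0, 0],
  "jaw": 25,
  "force": 8
}}

```text
time: 4.23
position: [0.5692, -0.0131, 0.0449]
tool_rot: [0.886, 0.464, 0.0, 0.0]
ft_force: [0.1, 0.1, 1.6]
grip_width: 0.0325
```

```bash
python3 - <<'E'
from h import *; from rig import robot
togo(robot,(-63.3,-80),44,0)
E
```

```text
t 4.23 trk [-63.09 -80.39] z 44.87 ang_trk 0.16 tilt 0.03 Ftrk [ 0.15 -0.03  1.59] M [ 0.01 -0.02  0.07] grip 0.03247045920477409
togo tool [-0.21 -0.39  0.87] twist 0.16
```

Call:
{"name": "step_arm", "arguments": {
  "slide": [
    [1, 0, 0],
    [3, 0, 0],
    [4, 0, 0],
    [4, 0, 0],
    [4, 0, 0],
    [3, 0, 0],
    [1, 0, 0],
    [0, 0, 0]
  ],
  "twist": [0, 0, 0, 0, 0, 0, 0, 0]
}}

```text
time: 4.9
position: [0.581, 0.0037, 0.0448]
tool_rot: [0.886, 0.464, 0.0, 0.0]
ft_force: [-1.2, -0.9, 4.4]
grip_width: 0.0327
```

```bash
python3 - <<'E'
from h import *; from rig import robot
c=robot.camera('top'); cv2.imwrite('pics/t2.png',cv2.resize(c['color'][140:260,150:300],None,fx=5,fy=5,interpolation=cv2.INTER_CUBIC))
togo(robot,(-17,-80),44.5,0)
E
```

```text
t 4.95 trk [-42.54 -80.44] z 44.78 ang_trk 0.18 tilt 0.06 Ftrk [-1.64 -0.26  4.66] M [-0.19  0.12 -0.03] grip 0.03221809357361077
togo tool [25.54 -0.36  0.3 ] twist 0.18
```

View pics/t2.png

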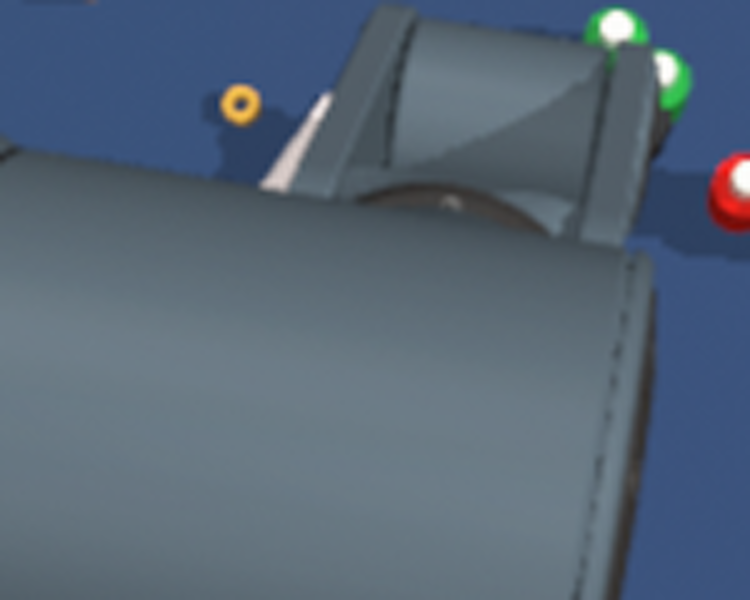

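Call:
{"name": "step_arm", "arguments": {
  "slide": [
    [1, 0, -0.4],
    [3, 0, 0],
    [4, 0, 0],
    [3, 0, 0],
    [1, 0, 0],
    [0, 0, 0]
  ],
  "twist": [0, 0, 0, 0, 0, 0]
}}

```text
time: 5.45
position: [0.5876, 0.0138, 0.0449]
tool_rot: [0.886, 0.464, 0.0, -0.0]
ft_force: [-0.8, 0.1, 2.3]
grip_width: 0.0325
```

```bash
python3 - <<'E'
from h import *; from rig import robot
togo(robot,(-17,-80),44.5,0)
E
```

```text
t 5.45 trk [-30.51 -80.16] z 44.86 ang_trk 0.17 tilt 0.04 Ftrk [-0.36  0.72  2.32] M [-0.05  0.04  0.04] grip 0.032484872664186905
togo tool [13.51 -0.12  0.37] twist 0.17
```

Call:
{"name": "step_arm", "arguments": {
  "slide": [
    [1, 0, -0.3],
    [3, 0, 0],
    [4, 0, 0],
    [3.5, 0, 0],
    [2, 0, 0],
    [0, 0, 0],
    [0, 0, 0]
  ],
  "twist": [0, 0, 0, 0, 0, 0, 0]
}}

```text
time: 6.03
position: [0.5952, 0.0248, 0.045]
tool_rot: [0.886, 0.464, 0.0, -0.0]
ft_force: [0.5, 0.8, -2.5]
grip_width: 0.033
```

```bash
cat > path.py <<'E'
import sys
from h import *; from rig import robot
from scipy.optimize import brentq
def cl(s):
    L=40*np.pi
    if s<0: return np.array([s,-80.])
    if s<L: a=s/80-np.pi/2; return 80*np.array([np.cos(a),np.sin(a)])
    return np.array([80.,s-L])
def pose(s): # s: rear lobe arclength
    r=cl(s); f=cl(brentq(lambda q:np.linalg.norm(cl(q)-r)-34,s+30,s+40)); m=(r+f)/2; return m,np.degrees(np.arctan2(*(f-r)[::-1]))
n=int(sys.argv[1]); step=float(sys.argv[2]); dx,dy=[float(v) for v in sys.argv[3:5]]  # offsets: tool position minus model (track)
o,M=stat(robot); p=w2t(o['position'][:2]*1000)-[dx,dy]; a=np.degrees(np.arctan2(M[1,0],M[0,0]))-YAW
from scipy.optimize import minimize_scalar
s0=minimize_scalar(lambda s:np.linalg.norm(pose(s)[0]-p),bounds=(-100,200),method='bounded').x
m0,a0=pose(s0); print('s',round(s0,2),'model',m0.round(2),round(a0,2),'err trk',(p-m0).round(2),'ang',round(a-a0,2))
sl=[];tw=[]
for i in range(1,n+1):
    m,am=pose(s0+i*step); t=np.radians(a); d=m-p
    x=round(d[0]*np.cos(t)+d[1]*np.sin(t),1); y=round(d[0]*np.sin(t)-d[1]*np.cos(t),1); w=round(-(am-a),1)
    sl.append([x,y,0]);tw.append(w)
    p=p+np.array([x*np.cos(t)+y*np.sin(t),x*np.sin(t)-y*np.cos(t)]); a-=w
print(sl,tw,p,a)
E
python3 path.py 8 3 0 0
```

```text
t 6.03 trk [-17.13 -80.07] z 44.97 ang_trk 0.17 tilt 0.04 Ftrk [ 0.94  0.09 -2.55] M [ 0.04 -0.13  0.02] grip 0.03303052729490107
s -34.13 model [-17.13 -80.  ] 0.0 err trk [ 0.   -0.07] ang 0.17
[[np.float64(3.0), np.float64(-0.1), 0], [np.float64(3.0), np.float64(-0.1), 0], [np.float64(3.0), np.float64(-0.1), 0], [np.float64(3.0), np.float64(-0.1), 0], [np.float64(3.0), np.float64(-0.2), 0], [np.float64(3.0), np.float64(-0.2), 0], [np.float64(3.0), np.float64(-0.2), 0], [np.float64(3.0), np.float64(-0.2), 0]] [np.float64(0.1), np.float64(-0.3), np.float64(-0.5), np.float64(-0.6), np.float64(-0.9), np.float64(-1.0), np.float64(-1.3), np.float64(-1.4)] [  6.8106681  -78.17442614] 6.069772782692789
```

Call:
{"name": "step_arm", "arguments": {
  "slide": [
    [3, -0.1, 0],
    [3, -0.1, 0],
    [3, -0.1, 0],
    [3, -0.1, 0],
    [3, -0.2, 0],
    [3, -0.2, 0],
    [3, -0.2, 0],
    [3, -0.2, 0],
    [0, 0, 0]
  ],
  "twist": [0.1, -0.3, -0.5, -0.6, -0.9, -1.0, -1.3, -1.4, 0]
}}

```text
time: 6.78
position: [0.6075, 0.0456, 0.0453]
tool_rot: [0.86, 0.51, 0.0, 0.0]
ft_force: [0.0, 0.0, -3.1]
grip_width: 0.0325
```

```bash
python3 path.py 8 3 0 0 | sed 's/np.float64//g'
```

```text
t 6.78 trk [  6.99 -78.23] z 45.27 ang_trk 6.17 tilt 0.04 Ftrk [ 0.04 -0.01 -3.08] M [-0.03 -0.09 -0.03] grip 0.032520190386203074
s -9.92 model [  6.98 -78.18] 6.16 err trk [ 0.01 -0.05] ang 0.01
[[(3.0), (-0.2), 0], [(2.9), (-0.2), 0], [(3.0), (-0.0), 0], [(2.9), (-0.1), 0], [(2.9), (-0.1), 0], [(3.0), (-0.0), 0], [(2.9), (-0.1), 0], [(2.9), (-0.0), 0]] [(-1.6), (-1.8), (-2.0), (-2.2), (-2.1), (-2.2), (-2.1), (-2.2)] [ 29.70406858 -72.33796478] 22.368905211463932
```

Call:
{"name": "step_arm", "arguments": {
  "slide": [
    [3, -0.2, 0.1],
    [2.9, -0.2, 0.1],
    [3, 0, 0],
    [2.9, -0.1, 0],
    [2.9, -0.1, 0],
    [3, 0, 0],
    [2.9, -0.1, 0],
    [2.9, 0, 0],
    [0, 0, 0]
  ],
  "twist": [-1.6, -1.8, -2.0, -2.2, -2.1, -2.2, -2.1, -2.2, 0]
}}

```text
time: 7.53
position: [0.6155, 0.0675, 0.0451]
tool_rot: [0.78, 0.626, 0.0, 0.0]
ft_force: [0.3, 0.1, -3.0]
grip_width: 0.0325
```

```bash
python3 path.py 10 3 0 0 | sed 's/np.float64//g'
```

```text
t 7.53 trk [ 29.47 -72.29] z 45.09 ang_trk 22.37 tilt 0.02 Ftrk [ 0.27 -0.18 -2.99] M [-0.03 -0.12 -0.  ] grip 0.03248950709516988
s 13.84 model [ 29.51 -72.39] 22.18 err trk [-0.04  0.1 ] ang 0.19
[[(2.9), (0.1), 0], [(3.0), (-0.1), 0], [(2.9), (-0.0), 0], [(2.9), (-0.1), 0], [(3.0), (-0.1), 0], [(2.9), (-0.0), 0], [(2.9), (-0.1), 0], [(2.9), (-0.0), 0], [(3.0), (-0.1), 0], [(2.9), (-0.0), 0]] [(-2.0), (-2.1), (-2.2), (-2.1), (-2.2), (-2.1), (-2.1), (-2.2), (-2.1), (-2.2)] [ 53.98771642 -56.57692211] 43.67079396390103
```

Call:
{"name": "step_arm", "arguments": {
  "slide": [
    [2.9, 0.1, 0.1],
    [3, -0.1, 0.1],
    [2.9, 0, 0],
    [2.9, -0.1, 0],
    [3, -0.1, 0],
    [2.9, 0, 0],
    [2.9, -0.1, 0],
    [2.9, 0, 0],
    [3, -0.1, 0],
    [2.9, 0, 0],
    [0, 0, 0]
  ],
  "twist": [-2.0, -2.1, -2.2, -2.1, -2.2, -2.1, -2.1, -2.2, -2.1, -2.2, 0]
}}

```text
time: 8.45
position: [0.6166, 0.0964, 0.045]
tool_rot: [0.651, 0.759, 0.0, 0.0]
ft_force: [-0.5, -0.2, -2.1]
grip_width: 0.0326
```

```bash
python3 path.py 12 3 0 0 | sed 's/np.float64//g'
```

```text
t 8.45 trk [ 53.85 -56.64] z 45.02 ang_trk 43.6 tilt 0.03 Ftrk [-0.47  0.31 -2.06] M [ 0.02 -0.1  -0.02] grip 0.032586398047865305
s 43.69 model [ 53.87 -56.65] 43.56 err trk [-0.02  0.02] ang 0.04
[[(2.9), (-0.0), 0], [(3.0), (-0.1), 0], [(2.9), (-0.0), 0], [(2.9), (-0.1), 0], [(3.0), (-0.0), 0], [(2.9), (-0.1), 0], [(2.9), (-0.1), 0], [(2.9), (-0.0), 0], [(3.0), (-0.1), 0], [(2.9), (-0.0), 0], [(2.9), (-0.1), 0], [(3.0), (-0.0), 0]] [(-2.1), (-2.2), (-2.1), (-2.2), (-2.1), (-2.1), (-2.2), (-2.1), (-2.2), (-2.1), (-2.2), (-2.1)] [ 73.18844948 -27.56803176] 69.30004704285878
```

Call:
{"name": "step_arm", "arguments": {
  "slide": [
    [2.9, 0, 0.1],
    [3, -0.1, 0],
    [2.9, 0, 0],
    [2.9, -0.1, 0],
    [3, 0, 0],
    [2.9, -0.1, 0],
    [2.9, -0.1, 0],
    [2.9, 0, 0],
    [3, -0.1, 0],
    [2.9, 0, 0],
    [2.9, -0.1, 0],
    [3, 0, 0],
    [0, 0, 0]
  ],
  "twist": [-2.1, -2.2, -2.1, -2.2, -2.1, -2.1, -2.2, -2.1, -2.2, -2.1, -2.2, -2.1, 0]
}}

```text
time: 9.53
position: [0.6037, 0.1287, 0.045]
tool_rot: [0.467, 0.884, 0.0, 0.0]
ft_force: [0.4, 0.5, -2.4]
grip_width: 0.0324
```

```bash
python3 path.py 12 3 0 0 | sed 's/np.float64//g'
```

```text
t 9.53 trk [ 73.01 -27.59] z 44.98 ang_trk 69.24 tilt 0.02 Ftrk [ 0.69 -0.05 -2.36] M [ 0.08 -0.08  0.07] grip 0.0324128904441209
s 79.63 model [ 73.13 -27.63] 69.3 err trk [-0.12  0.04] ang -0.06
[[(2.9), (0.1), 0], [(3.0), (-0.1), 0], [(2.9), (-0.0), 0], [(2.9), (-0.1), 0], [(3.0), (-0.0), 0], [(2.9), (0.0), 0], [(2.9), (0.1), 0], [(3.0), (0.1), 0], [(2.9), (0.1), 0], [(3.0), (0.1), 0], [(3.0), (0.2), 0], [(2.9), (0.1), 0]] [(-2.2), (-2.2), (-2.1), (-2.2), (-2.0), (-1.8), (-1.7), (-1.5), (-1.3), (-1.1), (-0.9), (-0.7)] [79.69599193  6.94513901] 88.9421281309199
```

Call:
{"name": "step_arm", "arguments": {
  "slide": [
    [2.9, 0.1, 0.1],
    [3, -0.1, 0],
    [2.9, 0, 0],
    [2.9, -0.1, 0],
    [3, 0, 0],
    [2.9, 0, 0],
    [2.9, 0.1, 0],
    [3, 0.1, 0],
    [2.9, 0.1, 0],
    [3, 0.1, 0],
    [3, 0.2, 0],
    [2.9, 0.1, 0],
    [0, 0, 0]
  ],
  "twist": [-2.2, -2.2, -2.1, -2.2, -2.0, -1.8, -1.7, -1.5, -1.3, -1.1, -0.9, -0.7, 0]
}}

```text
time: 10.62
position: [0.5789, 0.1542, 0.0449]
tool_rot: [0.308, 0.951, 0.0, -0.0]
ft_force: [-0.0, 0.7, -0.2]
grip_width: 0.0327
```

```bash
python3 path.py 8 3 0 0 | sed 's/np.float64//g'; python3 - <<'E'
from h import *; from rig import robot
c=robot.camera('side'); cv2.imwrite('pics/s3.png',cv2.resize(c['color'][150:290,160:310],None,fx=4,fy=4,interpolation=cv2.INTER_CUBIC))
E
```

```text
t 10.62 trk [79.71  7.35] z 44.92 ang_trk 88.99 tilt 0.02 Ftrk [ 0.59  0.43 -0.17] M [ 0.09 -0.19  0.03] grip 0.032719749083820526
s 116.0 model [79.71  7.35] 89.02 err trk [ 0. -0.] ang -0.02
[[(3.0), (0.1), 0], [(3.0), (0.1), 0], [(3.0), (0.0), 0], [(3.0), (0.0), 0], [(3.0), (0.0), 0], [(3.0), (0.0), 0], [(3.0), (0.0), 0], [(3.0), (0.0), 0]] [(-0.5), (-0.4), (-0.1), (-0.0), (-0.0), (-0.0), (-0.0), (-0.0)] [79.99467771 31.3504995 ] 89.99377384744102
```

View pics/s3.png

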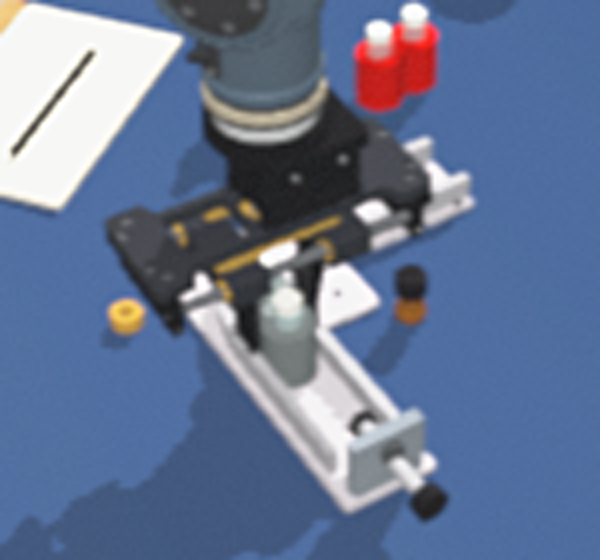

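The carrier is round the bend, with its front vial at crop px (288,300), upright in the y leg. The ferrule and the small vial haven't moved.

Call:
{"name": "step_arm", "arguments": {
  "slide": [
    [3, 0.1, 0],
    [3, 0.1, 0],
    [3, 0, 0],
    [3, 0, 0],
    [3, 0, 0],
    [3, 0, 0],
    [3, 0, 0],
    [3, 0, 0],
    [3, 0, 0],
    [3, 0, 0],
    [3, 0, 0],
    [3, 0, 0],
    [2, 0, 0],
    [0, 0, 0]
  ],
  "twist": [-0.5, -0.4, -0.1, 0, 0, 0, 0, 0, 0, 0, 0, 0, 0, 0]
}}

```text
time: 11.83
position: [0.5478, 0.1761, 0.0448]
tool_rot: [0.3, 0.954, 0.0, -0.0]
ft_force: [1.9, -0.6, 4.2]
grip_width: 0.0325
```

```bash
python3 - <<'E'
from h import *; from rig import robot
stat(robot)
E
```

```text
t 11.83 trk [79.94 45.35] z 44.83 ang_trk 89.97 tilt 0.02 Ftrk [ 0.6  -1.85  4.24] M [ 0.01 -0.36 -0.04] grip 0.032490495346891336
```

Call:
{"name": "step_arm", "arguments": {
  "slide": [
    [1, 0, -0.2],
    [1, 0, -0.2],
    [1, 0, -0.1],
    [1, 0, 0],
    [1, 0, 0],
    [1, 0, 0],
    [1, 0, 0],
    [1, 0, 0],
    [1, 0, 0],
    [1, 0, 0],
    [0, 0, 0]
  ],
  "twist": [0, 0, 0, 0, 0, 0, 0, 0, 0, 0, 0],
  "force": 14
}}

```text
time: 12.75
position: [0.5393, 0.1816, 0.0449]
tool_rot: [0.3, 0.954, -0.0, -0.001]
ft_force: [0.2, -0.3, -0.8]
grip_width: 0.0319
```

```bash
python3 - <<'E'
from h import *; from rig import robot
stat(robot);stat(robot)
E
```

```text
t 12.75 trk [79.56 55.52] z 44.92 ang_trk 89.96 tilt 0.08 Ftrk [-0.18 -0.36 -0.81] M [-0.01 -0.22 -0.06] grip 0.0319467049004951
t 12.75 trk [79.56 55.52] z 44.92 ang_trk 89.96 tilt 0.08 Ftrk [-0.18 -0.36 -0.81] M [-0.01 -0.22 -0.06] grip 0.0319467049004951
```

Call:
{"name": "step_arm", "arguments": {
  "slide": [
    [0.5, 0, 0],
    [0.5, 0, 0],
    [0.5, 0, 0],
    [0.5, 0, 0],
    [0.5, 0, 0],
    [0.5, 0, 0],
    [0.5, 0, 0],
    [0.5, 0, 0],
    [0.5, 0, 0],
    [0.5, 0, 0],
    [0.5, 0, 0],
    [0.5, 0, 0],
    [0, 0, 0]
  ],
  "twist": [0, 0, 0, 0, 0, 0, 0, 0, 0, 0, 0, 0, 0]
}}

```text
time: 13.83
position: [0.5348, 0.185, 0.0451]
tool_rot: [0.3, 0.954, -0.0, -0.0]
ft_force: [-0.5, -0.5, -2.8]
grip_width: 0.032
```

```bash
python3 - <<'E'
from h import *; from rig import robot
stat(robot)
E
```

```text
t 13.83 trk [79.73 61.1 ] z 45.09 ang_trk 89.96 tilt 0.03 Ftrk [-0.66  0.09 -2.82] M [ 0.07 -0.17  0.03] grip 0.03198669023807724
```

Call:
{"name": "step_arm", "arguments": {
  "slide": [
    [0.5, 0, 0.1],
    [0.5, 0, 0.1],
    [0.5, 0, 0],
    [0.5, 0, 0],
    [0, 0, 0]
  ],
  "twist": [0, 0, 0, 0, 0]
}}

```text
time: 14.25
position: [0.5334, 0.1861, 0.045]
tool_rot: [0.3, 0.954, 0.0, -0.0]
ft_force: [0.6, 0.6, -3.8]
grip_width: 0.032
```

Call:
{"name": "step_arm", "arguments": {
  "slide": [
    [0.4, 0, 0],
    [0.4, 0, 0],
    [0.4, 0, 0],
    [0, 0, 0]
  ],
  "twist": [0, 0, 0, 0]
}}

```text
time: 14.58
position: [0.5324, 0.1868, 0.045]
tool_rot: [0.3, 0.954, 0.0, -0.0]
ft_force: [-0.1, -0.1, -3.2]
grip_width: 0.0318
```

```bash
python3 - <<'E'
from h import *; from rig import robot
stat(robot)
E
```

```text
t 14.58 trk [79.87 64.11] z 44.98 ang_trk 89.96 tilt 0.0 Ftrk [-0.18  0.01 -3.24] M [ 0.04 -0.14 -0.04] grip 0.03178873116857006
```

Call:
{"name": "step_arm", "arguments": {
  "slide": [
    [0.4, 0, 0.1],
    [0.4, 0, 0.1],
    [0.4, 0, 0],
    [0, 0, 0]
  ],
  "twist": [0, 0, 0, 0]
}}

```text
time: 14.92
position: [0.5318, 0.1875, 0.045]
tool_rot: [0.3, 0.954, 0.0, 0.0]
ft_force: [0.8, -0.1, -1.3]
grip_width: 0.0318
```

Call:
{"name": "step_arm", "arguments": {
  "slide": [
    [0.4, 0, 0],
    [0.4, 0, 0],
    [0, 0, 0]
  ],
  "twist": [0, 0, 0]
}}

```text
time: 15.17
position: [0.5311, 0.188, 0.0449]
tool_rot: [0.3, 0.954, 0.0, 0.0]
ft_force: [1.0, -0.6, -1.1]
grip_width: 0.0319
```

Call:
{"name": "step_arm", "arguments": {
  "slide": [
    [0.4, 0, 0],
    [0.4, 0, 0],
    [0, 0, 0]
  ],
  "twist": [0, 0, 0]
}}

```text
time: 15.42
position: [0.5304, 0.1884, 0.0449]
tool_rot: [0.3, 0.954, 0.0, 0.0]
ft_force: [1.5, -0.1, -0.2]
grip_width: 0.0319
```

```bash
python3 - <<'E'
from h import *; from rig import robot
stat(robot)
E
```

```text
t 15.42 trk [80.05 66.66] z 44.91 ang_trk 89.96 tilt 0.04 Ftrk [ 0.79 -1.24 -0.2 ] M [-0.05 -0.31 -0.03] grip 0.03187265015058843
```

Call:
{"name": "step_arm", "arguments": {
  "slide": [
    [0.3, 0, 0],
    [0.3, 0, 0],
    [0, 0, 0]
  ],
  "twist": [0, 0, 0]
}}

```text
time: 15.67
position: [0.5299, 0.1887, 0.0449]
tool_rot: [0.3, 0.954, 0.0, 0.0]
ft_force: [1.2, -1.2, 1.4]
grip_width: 0.032
```

Call:
{"name": "step_arm", "arguments": {
  "slide": [
    [0.3, 0, 0],
    [0.3, 0, 0],
    [0, 0, 0]
  ],
  "twist": [0, 0, 0]
}}

```text
time: 15.92
position: [0.5295, 0.189, 0.0449]
tool_rot: [0.3, 0.954, 0.0, 0.0]
ft_force: [1.5, -1.5, 1.7]
grip_width: 0.0319
```

```bash
python3 - <<'E'
from h import *; from rig import robot
stat(robot)
E
```

```text
t 15.92 trk [80.02 67.81] z 44.9 ang_trk 89.96 tilt 0.04 Ftrk [-0.4  -2.11  1.73] M [-0.09 -0.39 -0.  ] grip 0.031873532884857246
```

Call:
{"name": "step_arm", "arguments": {
  "slide": [
    [0.3, 0, -0.2],
    [0.3, 0, 0],
    [0, 0, 0]
  ],
  "twist": [0, 0, 0]
}}

```text
time: 16.17
position: [0.5286, 0.1894, 0.0449]
tool_rot: [0.3, 0.954, -0.0, -0.0]
ft_force: [0.3, 0.2, -0.9]
grip_width: 0.0322
```

Call:
{"name": "step_arm", "arguments": {
  "slide": [
    [0.3, 0, 0],
    [0.3, 0, 0],
    [0, 0, 0]
  ],
  "twist": [0, 0, 0]
}}

```text
time: 16.42
position: [0.5281, 0.1897, 0.0449]
tool_rot: [0.3, 0.954, -0.0, -0.0]
ft_force: [0.2, -0.7, -0.2]
grip_width: 0.0321
```

```bash
python3 - <<'E'
from h import *; from rig import robot
stat(robot)
E
```

```text
t 16.42 trk [79.82 69.3 ] z 44.92 ang_trk 89.96 tilt 0.01 Ftrk [-0.44 -0.59 -0.24] M [-0.05 -0.4  -0.02] grip 0.03208697236394754
```

Call:
{"name": "step_arm", "arguments": {
  "slide": [
    [0.3, 0, 0],
    [0.3, 0, 0],
    [0, 0, 0]
  ],
  "twist": [0, 0, 0]
}}

```text
time: 16.67
position: [0.5276, 0.1901, 0.0449]
tool_rot: [0.3, 0.954, -0.0, -0.0]
ft_force: [0.4, -0.3, -0.4]
grip_width: 0.0321
```

Call:
{"name": "step_arm", "arguments": {
  "slide": [
    [0.3, 0, 0],
    [0.3, 0, 0],
    [0, 0, 0]
  ],
  "twist": [0, 0, 0]
}}

```text
time: 16.92
position: [0.5271, 0.1904, 0.0449]
tool_rot: [0.3, 0.954, -0.0, -0.0]
ft_force: [1.3, -0.6, -0.7]
grip_width: 0.0319
```

```bash
python3 - <<'E'
from h import *; from rig import robot
stat(robot)
c=robot.camera('side'); cv2.imwrite('pics/s4.png',cv2.resize(c['color'][200:290,190:290],None,fx=6,fy=6,interpolation=cv2.INTER_CUBIC))
E
```

```text
t 16.92 trk [79.81 70.54] z 44.92 ang_trk 89.96 tilt 0.01 Ftrk [ 0.23 -1.47 -0.7 ] M [-0.05 -0.36 -0.  ] grip 0.03189237167953102
```

View pics/s4.png

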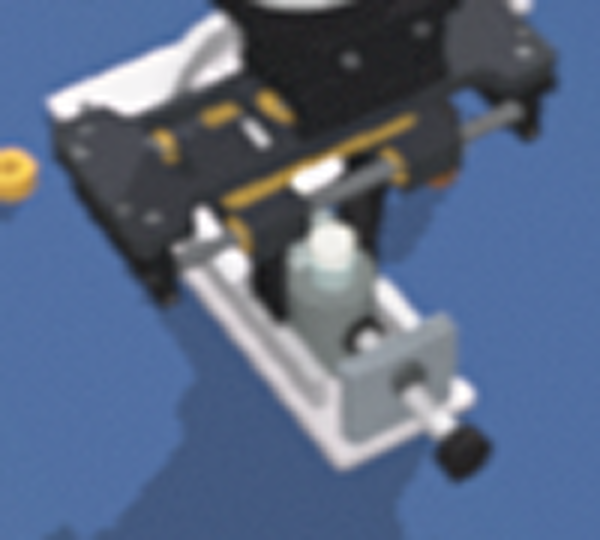

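The nose, at crop px (363,335), is right up against the carrier's front lobe. I'll keep creeping forward.

Call:
{"name": "step_arm", "arguments": {
  "slide": [
    [0.3, 0, 0],
    [0.3, 0, 0],
    [0, 0, 0]
  ],
  "twist": [0, 0, 0]
}}

```text
time: 17.22
position: [0.5269, 0.1906, 0.0449]
tool_rot: [0.3, 0.954, -0.0, 0.0]
ft_force: [2.0, -1.7, -0.4]
grip_width: 0.032
```

Call:
{"name": "step_arm", "arguments": {
  "slide": [
    [0.3, 0, 0],
    [0.3, 0, 0],
    [0, 0, 0]
  ],
  "twist": [0, 0, 0]
}}

```text
time: 17.47
position: [0.5267, 0.1908, 0.0449]
tool_rot: [0.3, 0.954, -0.0, 0.0]
ft_force: [2.5, -3.6, -1.6]
grip_width: 0.0323
```

```bash
python3 - <<'E'
from h import *; from rig import robot
stat(robot)
E
```

```text
t 17.47 trk [79.89 71.07] z 44.93 ang_trk 89.98 tilt 0.06 Ftrk [-1.57 -4.12 -1.56] M [-0.5  -0.68  0.06] grip 0.03232926224480241
```

Call:
{"name": "step_arm", "arguments": {
  "slide": [
    [0.3, 0, 0],
    [0.3, 0, 0],
    [0, 0, 0],
    [0, 0, 0]
  ],
  "twist": [0, 0, 0, 0]
}}

```text
time: 17.8
position: [0.5265, 0.191, 0.045]
tool_rot: [0.3, 0.954, -0.0, 0.001]
ft_force: [3.1, -4.8, -2.8]
grip_width: 0.0318
```

```bash
python3 - <<'E'
from h import *; from rig import robot
stat(robot)
E
```

```text
t 17.8 trk [79.96 71.32] z 44.97 ang_trk 89.99 tilt 0.09 Ftrk [-2.17 -5.29 -2.82] M [-0.76 -0.79  0.05] grip 0.031848173055557136
```

Call:
{"name": "step_arm", "arguments": {
  "slide": [
    [0.3, -0.2, 0.1],
    [0.3, -0.1, 0.1],
    [0.3, 0, 0],
    [0, 0, 0],
    [0, 0, 0]
  ],
  "twist": [0, 0, 0, 0, 0]
}}

```text
time: 18.22
position: [0.5264, 0.1911, 0.045]
tool_rot: [0.3, 0.954, 0.0, 0.002]
ft_force: [4.0, -4.7, -1.8]
grip_width: 0.0322
```

```bash
python3 - <<'E'
from h import *; from rig import robot
stat(robot)
E
```

```text
t 18.22 trk [79.99 71.48] z 44.97 ang_trk 90.0 tilt 0.18 Ftrk [-1.55 -6.01 -1.77] M [-0.86 -0.99  0.02] grip 0.032216638098050476
```

Call:
{"name": "step_arm", "arguments": {
  "slide": [
    [0.4, 0, 0],
    [0.4, 0, 0],
    [0.4, 0, 0],
    [0, 0, 0],
    [0, 0, 0]
  ],
  "twist": [0, 0, 0, 0, 0]
}}

```text
time: 18.63
position: [0.5262, 0.1914, 0.0451]
tool_rot: [0.299, 0.954, 0.0, 0.002]
ft_force: [6.4, -5.9, -2.4]
grip_width: 0.0323
```

```bash
python3 - <<'E'
from h import *; from rig import robot
stat(robot)
E
```

```text
t 18.63 trk [80.08 71.79] z 45.06 ang_trk 90.03 tilt 0.28 Ftrk [-1.15 -8.61 -2.39] M [-1.22 -1.15  0.05] grip 0.03229662299780587
```

Call:
{"name": "step_arm", "arguments": {
  "slide": [
    [0.4, 0, 0],
    [0.4, 0, 0],
    [0.4, 0, 0],
    [0, 0, 0],
    [0, 0, 0]
  ],
  "twist": [0, 0, 0, 0, 0]
}}

```text
time: 19.05
position: [0.526, 0.1916, 0.0452]
tool_rot: [0.299, 0.954, 0.0, 0.003]
ft_force: [7.0, -8.3, -2.8]
grip_width: 0.0321
```

```bash
python3 - <<'E'
from h import *; from rig import robot
stat(robot)
E
```

```text
t 19.05 trk [80.17 72.06] z 45.19 ang_trk 90.06 tilt 0.37 Ftrk [ -2.77 -10.47  -2.76] M [-1.5  -1.27  0.08] grip 0.03205509317653168
```

Call:
{"name": "step_arm", "arguments": {
  "slide": [
    [0.4, 0, 0],
    [0.4, -0.2, 0],
    [0.2, 0, 0],
    [0, 0, 0],
    [0, 0, 0]
  ],
  "twist": [0, 0, 0, 0, 0]
}}

```text
time: 19.47
position: [0.5259, 0.1917, 0.0453]
tool_rot: [0.299, 0.954, 0.0, 0.004]
ft_force: [7.2, -9.3, -2.1]
grip_width: 0.0318
```

Call:
{"name": "step_arm", "arguments": {
  "slide": [
    [0, 0, 0],
    [0, 0, 0],
    [0, 0, 0],
    [0, 0, 0],
    [0, 0, 0]
  ],
  "twist": [0, 0, 0, 0, 0]
}}

```text
time: 19.88
position: [0.5258, 0.1917, 0.0453]
tool_rot: [0.299, 0.954, 0.0, 0.004]
ft_force: [8.1, -9.7, -3.4]
grip_width: 0.032
```

```bash
python3 - <<'E'
from h import *; from rig import robot
stat(robot)
E
```

```text
t 19.88 trk [80.17 72.3 ] z 45.28 ang_trk 90.07 tilt 0.45 Ftrk [ -3.31 -12.19  -3.4 ] M [-1.71 -1.45  0.1 ] grip 0.03200253721161722
```

Pressed at about 12 N and held for more than half a second. Now I'll ease off gently before letting go.

Call:
{"name": "step_arm", "arguments": {
  "slide": [
    [-0.6, 0.1, 0],
    [-0.6, 0.2, 0],
    [-0.6, 0, 0],
    [-0.6, 0, 0],
    [-0.6, 0, 0],
    [-0.6, 0, 0],
    [0, 0, 0],
    [0, 0, 0]
  ],
  "twist": [0, 0, 0, 0, 0, 0, 0, 0]
}}

```text
time: 20.55
position: [0.5265, 0.1911, 0.045]
tool_rot: [0.3, 0.954, 0.0, 0.001]
ft_force: [4.6, -5.6, -1.9]
grip_width: 0.0322
```

```bash
python3 - <<'E'
from h import *; from rig import robot
stat(robot)
E
```

```text
t 20.55 trk [80.  71.4] z 44.97 ang_trk 89.99 tilt 0.16 Ftrk [-2.   -6.99 -1.94] M [-0.84 -0.87  0.04] grip 0.032214678230661827
```

Call:
{"name": "step_arm", "arguments": {
  "slide": [
    [-0.4, 0, 0],
    [-0.4, 0, 0.1],
    [-0.4, 0, 0.1],
    [-0.4, 0, 0],
    [0, 0, 0],
    [0, 0, 0]
  ],
  "twist": [0, 0, 0, 0, 0, 0]
}}

```text
time: 21.05
position: [0.5266, 0.1909, 0.0449]
tool_rot: [0.3, 0.954, 0.0, 0.0]
ft_force: [2.8, -2.2, 3.7]
grip_width: 0.0319
```

```bash
python3 - <<'E'
from h import *; from rig import robot
stat(robot)
E
```

```text
t 21.05 trk [79.92 71.16] z 44.86 ang_trk 89.96 tilt 0.05 Ftrk [-0.25 -3.54  3.73] M [-0.32 -0.56  0.  ] grip 0.03186217039087915
```

Call:
{"name": "step_arm", "arguments": {
  "slide": [
    [0, 0, 0],
    [0, 0, 0],
    [0, 0, 0],
    [0, 0, 0],
    [0, 0, 0],
    [0, 0, 0]
  ],
  "twist": [0, 0, 0, 0, 0, 0],
  "jaw": 54
}}

```text
time: 21.55
position: [0.5258, 0.1909, 0.0443]
tool_rot: [0.3, 0.954, -0.0, -0.001]
ft_force: [-0.5, 0.1, 0.1]
grip_width: 0.0531
```

Call:
{"name": "step_arm", "arguments": {
  "slide": [
    [0, 0, -3],
    [0, 0, -8],
    [0, 0, -12],
    [0, 0, -15],
    [0, 0, -18],
    [0, 0, -20],
    [0, 0, -20],
    [0, 0, -20],
    [0, 0, -10],
    [0, 0, 0],
    [0, 0, 0]
  ],
  "twist": [0, 0, 0, 0, 0, 0, 0, 0, 0, 0, 0]
}}

```text
time: 22.47
position: [0.5265, 0.1908, 0.1714]
tool_rot: [0.3, 0.954, 0.0, 0.001]
ft_force: [-0.5, -0.8, -0.7]
grip_width: 0.0539
```

```bash
python3 - <<'E'
from h import *; from rig import robot
stat(robot)
c=robot.camera('side'); cv2.imwrite('pics/s5.png',cv2.resize(c['color'][180:290,170:300],None,fx=5,fy=5,interpolation=cv2.INTER_CUBIC))
c=robot.camera('top'); cv2.imwrite('pics/t5.png',c['color'])
E
```

```text
t 22.47 trk [79.76 71.2 ] z 171.37 ang_trk 89.96 tilt 0.09 Ftrk [-0.94 -0.09 -0.67] M [ 0.03 -0.13 -0.03] grip 0.05388473995662842
```

View pics/s5.png

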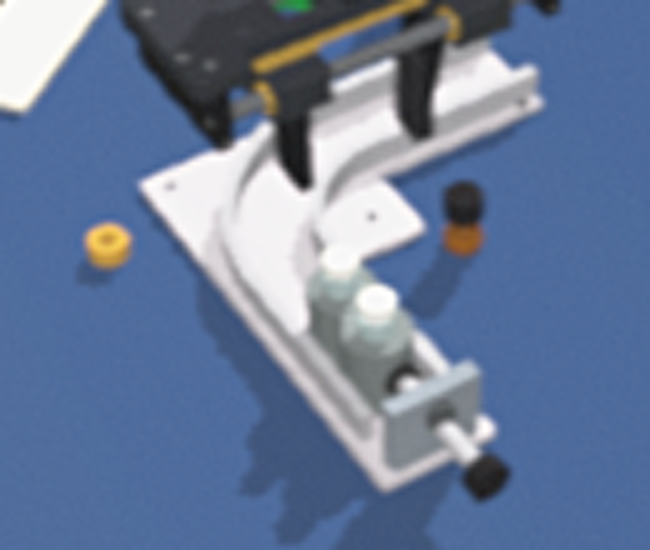

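View pics/t5.png

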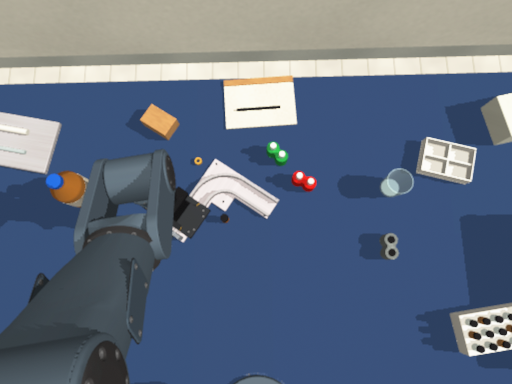

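The carrier stands upright against the nose, at side-crop px (400,380). The other pieces in view haven't moved. I'll check the caps numerically.

```bash
python3 - <<'E'
from h import *; from rig import robot
c=robot.camera('side');r=(225,225,262,250)
g=c['color'][r[1]:r[3],r[0]:r[2]].min(2);P=cloud(c)
m=((g>190)&(P[r[1]:r[3],r[0]:r[2],2]>.06)).astype(np.uint8);k,l,s,ce=cv2.connectedComponentsWithStats(m)
for i in range(1,k):
    if s[i,4]>5:
        u,v=ce[i]+np.array(r[:2]);print((u,v),s[i,4],w2t(ray(c,u,v,.071)[:2]*1000),P[int(round(v)),int(round(u)),2])
E
```

```text
(np.float64(237.25581395348837), np.float64(232.13953488372093)) 43 [81.96923805 54.8643148 ] 0.07232529728105885
(np.float64(244.64583333333334), np.float64(241.02083333333334)) 48 [82.31266888 89.92127352] 0.06935431585384066
```

```bash
python3 - <<'E'
from rig import robot
print(robot.hand_in(), robot.get_obs()['time'])
E
```

```text
the job is handed in; nothing more can be done
the job is handed in; nothing more can be done
```

The carrier is home on the stop and released, and I handed the job in at about 22.5 s; no verdict is reported.

**What I did:** I gripped the grey carrier at its waist, slid it along the x leg, round the bend and up the y leg. I then crept forward until it met the rubber nose, with carrier_mid at about y = 71 mm in the track frame. I pressed it up to about 12 N and held there for roughly half a second. After easing off to about 3.5 N I opened the jaws and went straight up.

**Last checks:**
- **Position:** the caps put carrier_mid at about (82, 72) mm in the track frame, within 1° of the leg. The arm's own reading at release was (79.9, 71.2) mm. The 2 mm sideways disagreement is within the camera calibration.
- **Height:** the cap tops measured about 71 mm, as they should with the carrier down on the floor and level.
- **Forces:** the wrist readings I took stayed under about 13 N. The force on the stop itself isn't measured directly.
- **Touching the stop:** this is inferred from the residual force at release and the picture, which shows the lobe against the nose.
- **Bystanders:** the ferrule, small vial, beaker and spare carrier look unmoved. The arm hid the wrench in the last picture, but nothing of the gripper went near it.

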